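# Snap the stop clip onto the card-roll shaft

### The job

Take the orange clip by its tab and press it straight down, no harder than it needs, over the bare end of the roll stand's steel shaft until its arms snap past and it sits right down on the shaft. Then slide it along the shaft against the core of the card roll and push the roll up against the yellow brake plate until the brake's spring is fully closed and everything feels solid, without crushing the card, and let go so that the clip keeps it there. Leave the other things on the table where they are.

Things in the scene. Friction and masses are not known exactly. Their poses are not given: they have to be found in the camera images.
- clip_tab (a point): centre of the finger tab of the orange stop clip, 56.5 mm above the table at the start. Tab: upright slab 12 mm thick (clip x), 30 mm wide (clip y), 40 mm tall, on a saddle 26 mm (x) by 48 mm (y) whose upper face is 20 mm below this point. Two sprung arms hang below, mouth downward. It stands upright on their tips, 77 mm tall, 57 g; z up; the same after half a turn about z
- clip_bore (a point): centre of the clip's bore, 39.5 mm straight below clip_tab; the bore's axis is the clip's y axis and takes the 25 mm shaft. Fully seated, this point lies on the shaft's axis. Seated, the clip still grips the shaft: sliding it along takes about 3 to 8 N, so it stays where it is left
- clip_mouth (a point): midway between the tips of the clip's arms, 17 mm straight below clip_bore. The mouth leads in a shaft up to 3 mm off-centre. The arms meet the shaft with the bore about 20 mm above the shaft's axis, resist most at 18 to 12 mm (about 8 to 20 N, varying with friction), then snap past and the saddle comes down on the shaft. More than 30 N of push would overload it
- shaft (a point): middle of the stand's polished steel shaft, on its axis, 80 mm above the table: y along the shaft, z up. Shaft 25 mm thick. The brake is at the -y end; the +y end, beyond the roll, is bare and is where the clip goes on
- stand: blue steel stand of the card roll, fixed to the table, position and yaw vary; base plate 110 mm (x) by 312 mm (y) by 6 mm, origin under its middle, x and y as for shaft, which is 80 mm above. Upright end plates 90 mm wide (x), 98 mm tall, 6 mm thick, inner faces 150 mm either side of the middle
- roll_end (a point): centre of the card roll's end face towards the bare end (+y), on the shaft's axis. Brown corrugated roll 96 mm across, 100 mm wide, slides on the shaft with about 1 N. With the brake closed this point is 34 mm to the -y side of shaft. Its card core, 41 mm across, stands out of this face by 0 to 20 mm (unmeasured): the clip's end bears on it. The card crushes above 15 N
- brake_plate (a point): centre of the face, towards the roll, of the yellow sprung brake plate, 72 mm across, on the -y end of the shaft; it moves along the shaft. Sprung right out it is 128 mm to the -y side of shaft; the roll pushes it in by 6 mm until its spring is fully closed on a stiff rubber buffer. The spring pushes back with 1 N when out, 2 N when closed, and drives the roll back unless the clip holds it
- spare_clip: grey plastic clip of the next size up, for a wider shaft: not wanted here; origin under its middle
- can_a: empty gold food can, 73 mm across, 110 mm tall, standing; origin under its middle
- can_b: silver food can of the same size, with card coiled in it
- can_c: gold food can of the same size, with card coiled in it
- can_d: empty silver food can of the same size
- tape: roll of packing tape lying flat, 90 mm across, 48 mm tall
- marker: blue felt marker lying flat, 140 mm long, 16 mm thick
- scissors: scissors with red handles lying flat, 180 mm long, 10 mm thick

How it is judged:
By the outcome, as a careful person would: the job done as asked, in the order asked, and still so for the second after the job is handed in, with the robot touching nothing.
It also fails if it takes over 72 s, if anything falls off the work surface, if the arm or the gripper's body presses on something with over 40 N, if the wrist force passes 120 N, or if a joint passes its speed limit or range.

### The arm

A 7-joint arm with a two-finger parallel gripper is mounted at the origin on the work surface. World frame = base frame: x ahead of the robot, y to its left, z up, the work surface at z = 0. Lengths are in mm, angles in rad, forces in N, time in s.
With the tool pointing down it reaches from about 400 to 875 mm from the base axis. Payload 4.4 kg.
Tool frame: the origin (TCP) lies midway between the tips of the shut fingers; the grasp point (between the pads) lies 19 mm behind it (ctrl.pinch_z is the distance from the TCP to the grasp point, in mm); z points along the fingers, y is the line along which they close (so a half turn about z gives the same grasp; the last joint's range is limited). The gripper opens to 85 mm and grips with 20 to 120 N. Pads are 22 mm wide; open, the fingers measure 114 mm over their backs; the gripper's body (76 mm by 85 mm) begins 54 mm behind the grasp point. The pads swing forward as they close: fully open they stand 13 mm farther back than shut.
Start: joints at [1.185, 0.628, 0.038, 1.517, -0.027, 0.996, -0.02], TCP at [204.373, -617.049, 231.313] pointing down, gripper open.
Joint ranges: [-3.06, 3.06], [-0.37, 2.12], [-1.25, 1.32], [0.18, 2.47], [-1.1, 4.24], [0.23, 1.98], [-2.94, 2.94]. Speed limits (rad/s): [2.57, 2.57, 3.14, 3.14, 3.14, 3.14, 3.14].

### API

Orientations are given as [roll, pitch, yaw] about the fixed x, y, z axes, in that order (R = Rz(yaw) Ry(pitch) Rx(roll)).
In Python, from cell import read_state, cams, order, ctrl gives the robot as it stands.
- The arm moves only by the tool move_arm, never from a script. Its argument "targets" is text: rows parted by semicolons, each of 7 numbers parted by spaces: the gripper's target within -1 to 1 (fully open at 1, half-way at 0, shut at -1), then the shift along the tool's x, y, z in cm, then the turn, a rotation vector about the tool's x, y, z in degrees. A call has 1 to 5 rows; each row shifts and turns the commanded pose from where the row before left it, along the tool's axes as they then stand; what a row does not reach is not made up. A row lasts 1/12 s, in which the tool goes at most 41.7 mm and 7.16 degrees, less where a joint would pass 70% of its speed; a pose out of reach is approached as far as the arm can. A call with a gripper value outside its range is refused whole. The fingers move at their own pace and stop on an object; the grip force is fixed at half the most. Time passes only in rows, so rows that do not move let the fingers close. It gives the time, the measured TCP pose, the force, the opening and the grip force at its end, in the units of the state.
- read_state(): the state, without advancing time (a new reading comes with each control period).
- cams.get_image(name): name is "scene" or "top"; returns a dict with "color" (384x512x3 uint8, red, green, blue), "fovy" (degrees; the focal length in pixels is half the picture's height over the tangent of half this angle, whatever the lens; pixels are square), "cx", "cy" (the principal point, pixels), "rvec" (rotation vector, rad) and "tvec" (3), from world to camera coordinates, as OpenCV has them. Camera axes: x right, y down, z forward; pixel columns grow to the right and rows downward; lengths in mm; the calibration is good to about 2 mm. A picture is of the moment at which its call begins. There is no depth.
- order.finish_job(): hands the job in; it is judged then, once.
The state is a dict: "clock": time; "qpos": joint angles; "qd": joint speeds; "tau": joint torques, N m; "eef_pos": TCP position; "tool_rot": TCP orientation; "force": force on the tool from outside, world axes, zero at the start; "torque": the same for the moment, N m; "width": finger opening in mm; "gripper_force": force on a finger pad.
Only numpy, scipy, OpenCV 4.12 (cv2) and the standard library are available. Lean on these libraries where they do the work, as an engineer would, in place of code of your own. Each camera call takes 0.05 s, during which the arm holds its last target. There are 200 camera calls.

## Working session

There is one attempt and no reset: what is moved stays moved. The work goes in short steps, Python scripts to look and compute and a tool call to move; the robot and the scene stay as the last step left them, time stands still between calls to the robot, and variables do not carry over. Pictures are saved under pics/ and viewed, at most 13 in all, crops included, and the job is handed in when it is done.

Besides the shell and the picture viewer there is one more tool, called as name(argument=value, ...), one argument or row to a line, values as JSON. move_arm: Moves the arm, as the interface text tells. Its arguments: {"type":"object","properties":{"targets":{"type":"string"}},"required":["targets"]}

```bash
mkdir -p pics; cat > h.py <<'E'
import numpy as np, cv2
from cell import read_state, cams, order, ctrl
def cam(n):
    d=cams.get_image(n); h=d["color"].shape[0]
    f=h/2/np.tan(np.radians(d["fovy"])/2)
    R=cv2.Rodrigues(np.array(d["rvec"],float))[0]; t=np.array(d["tvec"],float).ravel()
    return d["color"],dict(f=f,c=(d["cx"],d["cy"]),R=R,t=t)
def ray(c,u,v):
    r=c["R"].T@np.array([(u-c["c"][0])/c["f"],(v-c["c"][1])/c["f"],1]); return -c["R"].T@c["t"],r/np.linalg.norm(r)
def onz(c,u,v,z):
    o,r=ray(c,u,v); return o+r*(z-o[2])/r[2]
def proj(c,p):
    q=c["R"]@np.array(p,float)+c["t"]; return c["f"]*q[:2]/q[2]+np.array(c["c"])
def save(img,n): cv2.imwrite("pics/"+n,cv2.cvtColor(img,cv2.COLOR_RGB2BGR))
E
python3 - <<'E'
from h import *
for n in("scene","top"):
    i,c=cam(n); save(i,n+"0.png"); np.save(n+"0.npy",i); print(n,c["f"],-c["R"].T@c["t"],c["R"][2])
s=read_state(); print({k:np.round(v,3) for k,v in s.items()}, ctrl.pinch_z)
E
```

```text
scene 366.1747577910537 [1118.27761515 -309.81111744  916.63695313] [-0.52902998  0.31885558 -0.78642126]
top 355.48828631433435 [ 322.67616998   47.03506577 1200.06700782] [ 0.21720108 -0.0282834  -0.97571704]
{'clock': np.float64(0.1), 'qpos': array([ 1.185,  0.629,  0.038,  1.518, -0.027,  0.996, -0.02 ]), 'qd': array([ 0.   , -0.001,  0.002, -0.003,  0.   ,  0.001,  0.001]), 'tau': array([ 3.0000e-03, -5.6453e+01,  1.2310e+00, -1.9397e+01,  1.1000e-02,
        5.0000e-03, -0.0000e+00]), 'eef_pos': array([ 204.186, -616.515,  230.501]), 'tool_rot': array([-3.14,  0.  ,  0.32]), 'force': array([ 0.332,  0.449, -0.437]), 'torque': array([ 0.05 , -0.008, -0.063]), 'gripper_force': np.float64(0.0), 'width': np.float64(85.31)} 18.700000000000003
```

View pics/scene0.png

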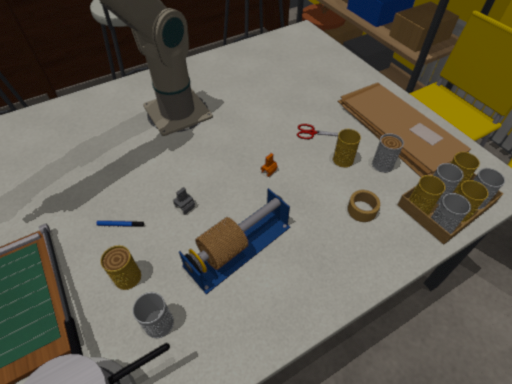

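View pics/top0.png

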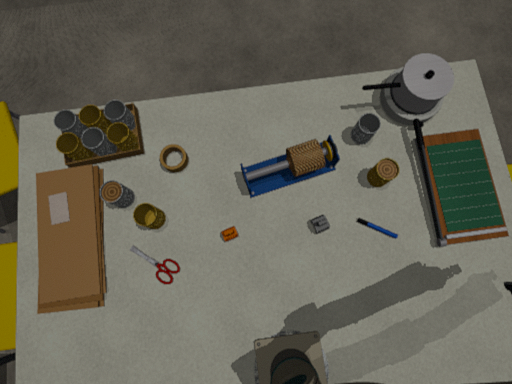

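The scene view shows the clip at (270,165), the stand around (240,240) with its bare end at (270,208), and the spare clip at (184,200). The top view shows the clip at (229,234), the stand around (290,167), its brake at (333,152) and its bare end at the left (250,175).

```bash
python3 - <<'E'
from h import *
T=np.load("top0.npy");S=np.load("scene0.npy")
a=cv2.resize(T[130:250,210:350],None,fx=5,fy=5,interpolation=cv2.INTER_CUBIC)[:600]
b=cv2.resize(S[145:295,170:300],None,fx=4,fy=4,interpolation=cv2.INTER_CUBIC)
save(a,"ct.png");save(b,"cs.png")
_,ct=cam("top");_,cs=cam("scene")
def tri(p,q):
    o1,r1=ray(ct,*p);o2,r2=ray(cs,*q)
    s=np.linalg.lstsq(np.c_[r1,-r2],o2-o1,rcond=None)[0];A=o1+s[0]*r1;B=o2+s[1]*r2
    return (A+B)/2,np.linalg.norm(A-B)
def mask(I,lo,hi,box):
    h=cv2.cvtColor(I,cv2.COLOR_RGB2HSV);m=cv2.inRange(h,lo,hi);k=np.zeros_like(m);x0,y0,x1,y1=box;k[y0:y1,x0:x1]=m[y0:y1,x0:x1];return k
for nm,lo,hi,bt,bs in[("orange",(3,150,60),(16,255,255),(215,220,245,248),(255,145,285,180)),("yellow",(20,150,60),(32,255,255),(320,130,345,170),(180,240,212,280)),("blue",(105,120,40),(125,255,255),(230,130,350,205),(170,180,300,295))]:
    r=[]
    for I,c,bx in((T,ct,bt),(S,cs,bs)):
        m=mask(I,lo,hi,bx);n=cv2.findNonZero(m)
        if n is None: print(nm,"none");continue
        n=n[:,0];r.append(n.mean(0));print(nm,len(n),n.mean(0),np.round(cv2.boxPoints(cv2.minAreaRect(n)),1).tolist())
    if nm!="yellow": print(tri(*r))
m=mask(T,(3,150,60),(16,255,255),(215,220,245,248))
print(onz(ct,*cv2.findNonZero(m)[:,0].mean(0),50))
E
```

```text
orange 151 [229.26490066 233.45033113] [[220.39999389648438, 231.8000030517578], [233.1999969482422, 225.39999389648438], [238.0, 235.0], [225.1999969482422, 241.39999389648438]]
orange 191 [269.31413613 164.93717277] [[259.6000061035156, 171.1999969482422], [268.20001220703125, 152.3000030517578], [280.5, 157.89999389648438], [271.8999938964844, 176.8000030517578]]
(array([440.31787721, 140.25226805,  29.18200697]), np.float64(4.026537631658742))
yellow 47 [328.89361702 149.82978723] [[324.0, 141.0], [327.0, 140.0], [333.1000061035156, 158.3000030517578], [330.1000061035156, 159.3000030517578]]
yellow 85 [198.91764706 260.2       ] [[188.60000610351562, 249.89999389648438], [193.0, 247.0], [207.8000030517578, 269.20001220703125], [203.39999389648438, 272.1000061035156]]
blue 1046 [276.69120459 176.47036329] [[240.1999969482422, 164.3000030517578], [331.3999938964844, 135.1999969482422], [341.70001220703125, 167.6999969482422], [250.5, 196.6999969482422]]
blue 2214 [245.20144535 245.80803975] [[175.0, 256.0], [268.5, 181.5], [298.6000061035156, 219.39999389648438], [205.1999969482422, 293.79998779296875]]
(array([625.94002547, -52.57387153, -46.22587952]), np.float64(7.81398020066204))
[437.32552376 136.81994734  50.        ]
```

View pics/ct.png

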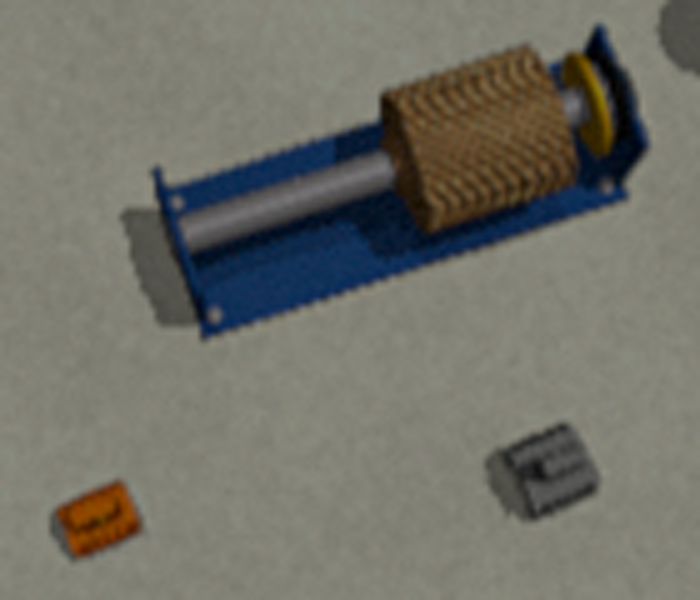

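View pics/cs.png

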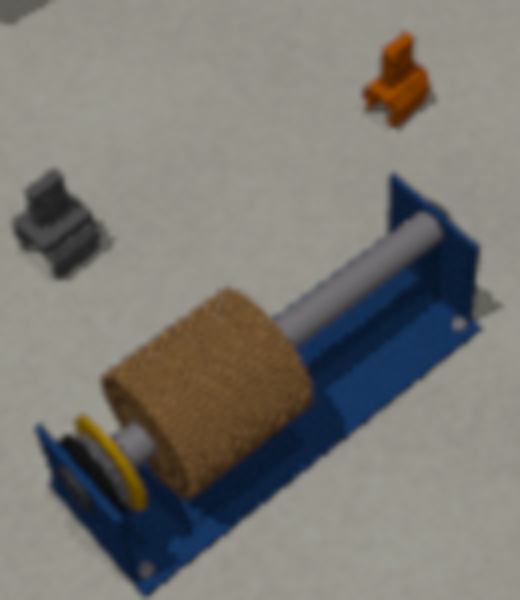

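The top crop shows the shaft from (188,235) to (392,170), the roll's bare face at about x=400, and the clip's saddle with corners (57,520), (128,483), (142,520) and (78,555). The scene crop shows the tab upright at (400,58) and the shaft from (435,225) to (285,330). The core barely protrudes.

```bash
cat >> h.py <<'E'
from scipy.spatial.transform import Rotation as Ro
def shaftline(I,c,poly):
    k=np.zeros(I.shape[:2],np.uint8);cv2.fillPoly(k,[np.int32(np.round(poly))],255)
    h=cv2.cvtColor(I,cv2.COLOR_RGB2HSV);m=(k>0)&(h[...,1]<70)
    n=cv2.findNonZero(m.astype(np.uint8))
    vx,vy,x0,y0=cv2.fitLine(n,cv2.DIST_HUBER,0,.01,.01).ravel()
    t=(n[:,0]-[x0,y0])@[vx,vy]
    return [np.array([x0,y0])+q*np.array([vx,vy]) for q in(t.min(),t.max())],len(n)
def rel(p,yaw,st=None):
    "tool-frame shift (cm) and turn (deg) from measured pose to upright pose p,yaw"
    s=st or read_state();R=Ro.from_euler("xyz",s["tool_rot"]);D=R.inv()*Ro.from_euler("xyz",[np.pi,0,yaw])
    return R.inv().apply(np.array(p)-s["eef_pos"])/10,np.degrees(D.as_rotvec())
E
python3 - <<'E'
from h import *
T,ct=cam("top");S,cs=cam("scene")
P=lambda a,s,o:(np.array(a)+.5)/s-.5+np.array(o)
e,n=shaftline(T,ct,P([(195,200),(375,145),(385,195),(205,260)],5,(210,130)))
a,b=[onz(ct,*x,80) for x in e];print("top",e,n,a,b)
d=a-b if a[1]>b[1] else b-a;d/=np.linalg.norm(d);print("dir",d,np.degrees(np.arctan2(d[1],d[0])))
f,n=shaftline(S,cs,P([(425,205),(285,305),(300,345),(440,240)],4,(170,145)))
g=[onz(cs,*x,80) for x in f];print("scene",n,g,"perp offset of scene pts from top line",[np.cross(d[:2],(x-a)[:2]) for x in g])
# along-shaft landmarks
al=lambda x:(x-a)[:2]@d[:2]
for nm,q in(("shaft/plate",(183,235)),("shaft/core",(394,170))):print(nm,onz(ct,*P(q,5,(210,130)),80+6),al(onz(ct,*P(q,5,(210,130)),80)))
for nm,q,z in(("base corner L",(205,337),3),("base corner R",(628,190),3)):w=onz(ct,*P(q,5,(210,130)),z);print(nm,w,al(w))
for nm,q,z in(("base corner bareend near cam",(478,328),3),("base brake",(148,592),3)):w=onz(cs,*P(q,4,(170,145)),z);print(nm,w,al(w))
# clip
for nm,I,c,bx in(("top",T,ct,(215,220,245,248)),("scn",S,cs,(255,145,285,180))):
    h=cv2.cvtColor(I,cv2.COLOR_RGB2HSV);m=cv2.inRange(h,(3,120,40),(18,255,255));k=m*0;k[bx[1]:bx[3],bx[0]:bx[2]]=m[bx[1]:bx[3],bx[0]:bx[2]]
    M=cv2.moments(k,True);th=.5*np.arctan2(2*M["mu11"],M["mu20"]-M["mu02"]);ce=np.array([M["m10"],M["m01"]])/M["m00"]
    u=np.array([np.cos(th),np.sin(th)])*6;v=onz(c,*(ce+u),40)-onz(c,*(ce-u),40);print(nm,M["m00"],ce,"yaw",np.degrees(np.arctan2(v[1],v[0])),onz(c,*ce,42))
for q,z in((57,520),36.5),((128,483),36.5),((142,520),36.5),((78,555),36.5):print("saddle",onz(ct,*P(q,5,(210,130)),z))
for q in((388,42),(410,36)):print("tab top scn",onz(cs,*P(q,4,(170,145)),76.5))
E
```

```text
top [array([248.98393388, 176.01887344]), array([286.42828912, 163.25659643])] 311 [610.27616211  49.71374889  80.        ] [636.58096731 -77.30064669  80.        ]
dir [-0.20279756  0.97922069  0.        ] 101.70060053784115
scene 429 [array([632.45763278, -66.79178921,  80.        ]), array([607.61604854,  65.41584557,  80.        ])] perp offset of scene pts from top line [array(1.90648383), array(-0.57950865)]
shaft/plate [608.02222612  58.85873235  86.        ] 9.162749573987684
shaft/core [632.8864785  -82.82536116  86.        ] -135.39402015489983
base corner L [555.72830141  53.78995303   3.        ] 15.053676407707297
base corner R [ 619.70402707 -252.19495319    3.        ] -297.5471940830363
base corner bareend near cam [660.29937701  74.46946574   3.        ] 14.096724141868203
base brake [ 718.99690964 -224.96220111    3.        ] -291.01667413730104
top 157.0 [229.27388535 233.39490446] yaw -73.02742478812301 [438.29680004 137.39516993  42.        ]
scn 207.0 [269.31400966 165.14009662] yaw 143.4349623438567 [451.56970224 135.15827808  42.        ]
saddle [441.79927806 164.60854545  36.5       ]
saddle [459.52139988 115.92752824  36.5       ]
saddle [434.3742554  109.73391669  36.5       ]
saddle [417.51333066 153.57966484  36.5       ]
tab top scn [437.07237985 133.14454182  76.5       ]
tab top scn [440.47246623 151.65773791  76.5       ]<stdin>:8: DeprecationWarning: Arrays of 2-dimensional vectors are deprecated. Use arrays of 3-dimensional vectors instead. (deprecated in NumPy 2.0)
```

move_arm(
  targets="1 3.5 -0.7 0 0 0 -4; 1 3.9 -0.7 0 0 0 -4; 1 3.9 -0.7 0 0 0 -4; 1 3.9 -0.7 0 0 0 -4; 1 3.9 -0.7 0 0 0 -4",
)

```text
clock: 0.72
eef_pos: [360.7, -500.0, 231.3]
tool_rot: [3.141, -0.0, 0.672]
force: [-0.1, -0.5, 0.4]
width: 85.5
gripper_force: 0.0
```

move_arm(
  targets="1 3.9 -0.7 0 0 0 -4; 1 3.9 -0.7 0 0 0 -4; 1 3.9 -0.7 0 0 0 -4; 1 3.9 -0.7 0 0 0 -4; 1 3.9 -0.7 0 0 0 -4",
)

```text
clock: 1.13
eef_pos: [469.2, -335.1, 231.4]
tool_rot: [3.141, -0.0, 1.021]
force: [-0.2, 0.0, 0.2]
width: 85.3
gripper_force: 0.0
```

move_arm(
  targets="1 3.9 -0.7 0 0 0 -4; 1 3.9 -0.7 0 0 0 -4; 1 3.9 -0.7 0 0 0 -4; 1 3.9 -0.7 0 0 0 -4; 1 3.9 -0.7 0 0 0 -4",
)

```text
clock: 1.55
eef_pos: [514.6, -143.1, 231.5]
tool_rot: [3.14, -0.0, 1.37]
force: [0.5, -0.2, 0.1]
width: 85.5
gripper_force: 0.0
```

```bash
python3 - <<'E'
from h import *
s=read_state();print(s["clock"],s["eef_pos"],s["tool_rot"],np.round(s["qpos"],2));print(rel([438.5,138,130],np.radians(109)))
E
```

```text
1.55 [ 514.62327541 -143.09164116  231.49306916] [ 3.14047993e+00 -1.20698998e-04  1.37040013e+00] [ 0.41  0.47 -0.27  1.84  0.16  0.85 -0.15]
(array([ 26.03012057, -13.06662006,  10.13791557]), array([ 6.40829586e-02,  1.02072527e-02, -3.04818572e+01]))
```

move_arm(
  targets="1 3.5 -0.8 0.5 0 0 -3.8; 1 3.5 -0.8 0.5 0 0 -3.8; 1 3.5 -0.8 0.5 0 0 -3.8; 1 3.5 -0.8 0.5 0 0 -3.8; 1 3.5 -0.8 0.5 0 0 -3.8",
)

```text
clock: 1.97
eef_pos: [486.6, 33.4, 206.3]
tool_rot: [3.14, -0.0, 1.702]
force: [1.3, 0.6, -0.1]
width: 85.4
gripper_force: 0.0
```

move_arm(
  targets="1 3.5 -0.8 1 0 0 -3.8; 1 3.5 -0.8 1 0 0 -3.8; 1 3.5 -0.8 1 0 0 -3.8; 1 0 0 1 0 0 0; 1 0 0 0 0 0 0",
)

```text
clock: 2.38
eef_pos: [441.0, 131.6, 165.2]
tool_rot: [-3.139, -0.001, 1.903]
force: [0.2, -0.3, 0.5]
width: 85.2
gripper_force: 0.0
```

```bash
python3 - <<'E'
from h import *
s=read_state();print(s["clock"],s["eef_pos"],s["tool_rot"],np.round(s["qpos"],2));print(rel([438.5,138,130],np.radians(109)))
S,cs=cam("scene");T,ct=cam("top")
a=cv2.resize(S[100:200,210:330],(480,400),interpolation=cv2.INTER_CUBIC);b=cv2.resize(T[190:290,190:260],(280,400),interpolation=cv2.INTER_CUBIC)
save(np.hstack([a,b]),"g1.png")
E
```

```text
2.3833 [440.98579031 131.56434862 165.21569563] [-3.13890857e+00 -5.82717974e-04  1.90252763e+00] [-0.07  0.49 -0.4   2.09  0.32  0.62 -0.35]
(array([ 0.68738303, -0.01597657,  3.52202628]), array([-0.15378859, -0.03337813,  0.00684816]))
```

View pics/g1.png

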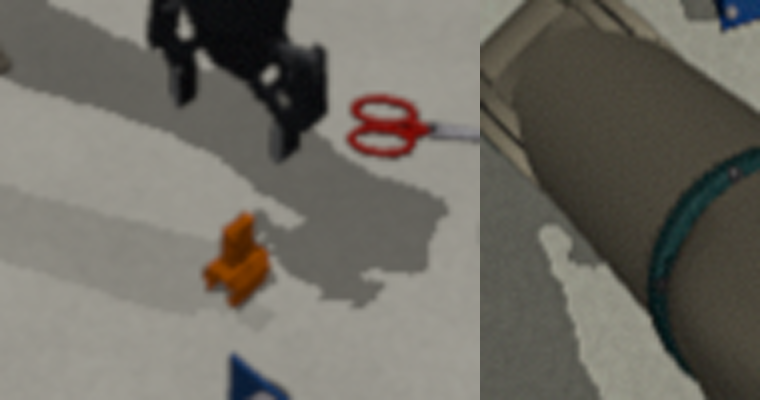

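The picture shows the open fingers at (183,100) and (285,158), straddling above the tab at (238,225) and in line with it.

move_arm(
  targets="1 0.6 0 2.5 0 0 0; 1 0 0 3 0 0 0; 1 0 0 3 0 0 0; 1 0 0 2 0 0 0; 1 0 0 1.6 0 0 0",
)

```text
clock: 2.9
eef_pos: [441.8, 133.7, 44.2]
tool_rot: [-3.141, 0.001, 1.894]
force: [0.2, -0.6, 0.3]
width: 85.7
gripper_force: 0.0
```

move_arm(
  targets="0.3 0 0 0 0 0 0; 0 0 0 0 0 0 0; -0.3 0 0 0 0 0 0; -0.5 0 0 0 0 0 0; -0.6 0 0 0 0 0 0",
)

```text
clock: 3.32
eef_pos: [442.0, 135.6, 46.5]
tool_rot: [3.139, 0.0, 1.897]
force: [0.4, 0.4, -0.1]
width: 25.5
gripper_force: 0.0
```

move_arm(
  targets="-1 0 0 0 0 0 0; -1 0 0 0 0 0 0; -1 0 0 0 0 0 0; -1 0 0 0 0 0 0; -1 0 0 0 0 0 0",
)

```text
clock: 3.73
eef_pos: [441.7, 135.7, 46.2]
tool_rot: [3.14, 0.0, 1.897]
force: [-0.2, -0.1, 7.7]
width: 11.3
gripper_force: 61.3
```

```bash
python3 - <<'E'
from h import *
s=read_state();print(s["clock"],s["eef_pos"],s["tool_rot"],s["force"],s["width"])
S,cs=cam("scene")
a=cv2.resize(S[110:200,215:325],(660,540),interpolation=cv2.INTER_CUBIC);save(a,"g2.png")
E
```

```text
3.7333 [441.68464959 135.68207791  46.15503541] [3.13978757e+00 3.67877691e-04 1.89737523e+00] [-0.22412897 -0.13249517  7.7091028 ] 11.262896173531132
```

View pics/g2.png

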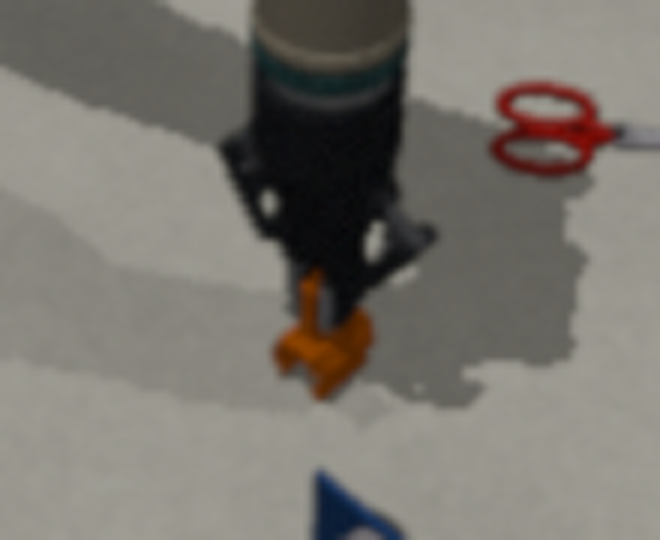

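The picture shows the tab held between the fingers at (315,300), with the clip still upright on the table. Lifting.

move_arm(
  targets="-1 0 0 -1 0 0 0; -1 0 0 -3 0 0 0; -1 0 0 -4 0 0 0; -1 0 0 -4 0 0 0; -1 0 0 -2.5 0 0 0",
)

```text
clock: 4.2
eef_pos: [441.5, 136.2, 193.6]
tool_rot: [3.138, -0.0, 1.898]
force: [1.3, 0.5, -0.2]
width: 11.2
gripper_force: 60.2
```

```bash
python3 - <<'E'
from h import *
s=read_state();print(s["clock"],s["eef_pos"],s["tool_rot"],s["force"],s["width"]);print(rel([622.2,-10,190],np.radians(101.3)))
E
```

```text
4.2 [441.54260519 136.22492012 193.64814538] [ 3.13821223e+00 -2.32959677e-04  1.89796765e+00] [ 1.32632719  0.47600068 -0.19804566] 11.178670488075555
(array([-19.65263762,  12.40698962,   0.40217939]), array([ 0.19254421, -0.02591334,  7.44550615]))
```

move_arm(
  targets="-1 -2 1.2 0 0 0 0; -1 -3.3 2.1 0 0 0 0; -1 -3.3 2.1 0 0 0 0; -1 -3.3 2.1 0 0 0 0; -1 -3.3 2.1 0 0 0 0",
)

```text
clock: 4.62
eef_pos: [581.5, 20.9, 190.6]
tool_rot: [-3.142, 0.0, 1.898]
force: [0.0, 1.1, -1.4]
width: 11.0
gripper_force: 60.2
```

move_arm(
  targets="-1 -3 1.9 0 0 0 0; -1 -1.5 0.9 0 0 0 0; -1 0 0 0 0 0 3.7; -1 0 0 0 0 0 3.7; -1 0 0 0 0 0 0",
)

```text
clock: 5.03
eef_pos: [621.3, -11.5, 190.0]
tool_rot: [-3.141, -0.0, 1.766]
force: [0.3, -0.0, -0.7]
width: 11.1
gripper_force: 60.2
```

```bash
python3 - <<'E'
from h import *
s=read_state();print(s["clock"],s["eef_pos"],s["tool_rot"],s["force"],s["width"]);print(rel([622.2,-10,130],np.radians(101.3)))
S,cs=cam("scene");T,ct=cam("top")
a=cv2.resize(S[130:290,170:310],(525,600),interpolation=cv2.INTER_CUBIC);save(a,"m1.png")
p=s["eef_pos"]
print("bore proj crop",(proj(cs,[p[0],p[1],p[2]-29])-[170,130])*3.75,"target axis",(proj(cs,[622.2,-10,80])-[170,130])*3.75)
E
```

```text
5.0333 [621.3097475  -11.53933659 189.97475814] [-3.14070920e+00 -1.20211847e-04  1.76611178e+00] [ 0.31282251 -0.03689882 -0.73868716] 11.12779192331962
(array([0.13300821, 0.12250583, 5.99738596]), array([-0.05061136, -0.00693589, -0.10924583]))
bore proj crop [327.80318673 251.3700752 ] target axis [330.21005876 317.9501889 ]
```

View pics/m1.png

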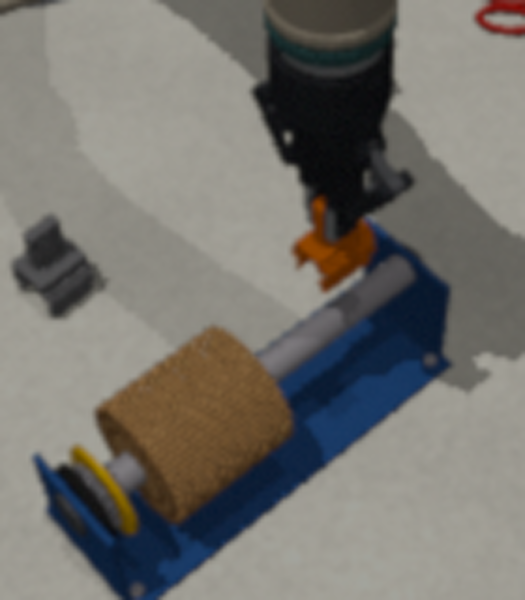

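The picture shows the clip at (335,250), square over the shaft, whose axis under it is at about (332,318). That agrees with the projected target at (330,318). Descending.

move_arm(
  targets="-1 0 0.1 1.5 0 0 0; -1 0 0 2 0 0 0; -1 0 0 1 0 0 0; -1 0 0 0.8 0 0 0; -1 0 0 0 0 0 0",
)

```text
clock: 5.55
eef_pos: [621.3, -10.9, 135.7]
tool_rot: [-3.138, -0.001, 1.769]
force: [0.2, -0.8, -0.8]
width: 10.7
gripper_force: 60.2
```

move_arm(
  targets="-1 0 0 0.2 0 0 0; -1 0 0 0.2 0 0 0; -1 0 0 0 0 0 0",
)

```text
clock: 5.8
eef_pos: [622.9, -10.9, 133.8]
tool_rot: [3.141, 0.0, 1.769]
force: [-0.4, -0.1, -0.2]
width: 10.9
gripper_force: 60.2
```

move_arm(
  targets="-1 0 0 0.15 0 0 0; -1 0 0 0.1 0 0 0; -1 0 0 0 0 0 0",
)

```text
clock: 6.05
eef_pos: [622.6, -11.0, 130.9]
tool_rot: [3.141, 0.0, 1.768]
force: [1.3, -0.1, 0.0]
width: 11.0
gripper_force: 60.2
```

move_arm(
  targets="-1 0 0 0.1 0 0 0; -1 0 0 0.1 0 0 0; -1 0 0 0 0 0 0",
)

```text
clock: 6.3
eef_pos: [623.1, -10.9, 128.9]
tool_rot: [3.14, 0.0, 1.768]
force: [1.1, 0.9, -1.2]
width: 11.2
gripper_force: 60.2
```

move_arm(
  targets="-1 0 0 0.1 0 0 0; -1 0 0 0.1 0 0 0; -1 0 0 0 0 0 0",
)

```text
clock: 6.55
eef_pos: [623.4, -10.8, 127.3]
tool_rot: [3.14, 0.0, 1.768]
force: [2.3, 1.4, 2.2]
width: 11.0
gripper_force: 60.5
```

move_arm(
  targets="-1 0 0 0.1 0 0 0; -1 0 0 0 0 0 0; -1 0 0 0 0 0 0",
)

```text
clock: 6.8
eef_pos: [623.4, -10.8, 126.7]
tool_rot: [3.14, 0.0, 1.768]
force: [1.1, -0.0, 5.1]
width: 11.2
gripper_force: 61.2
```

move_arm(
  targets="-1 0 0 0.1 0 0 0; -1 0 0 0 0 0 0; -1 0 0 0 0 0 0",
)

```text
clock: 7.05
eef_pos: [623.6, -10.8, 126.1]
tool_rot: [3.139, 0.0, 1.768]
force: [-0.3, 1.0, 6.7]
width: 10.8
gripper_force: 61.4
```

move_arm(
  targets="-1 0 0 0.1 0 0 0; -1 0 0 0.1 0 0 0; -1 0 0 0 0 0 0",
)

```text
clock: 7.3
eef_pos: [623.7, -10.8, 124.4]
tool_rot: [3.139, 0.001, 1.768]
force: [0.0, 0.5, 9.2]
width: 11.1
gripper_force: 61.7
```

move_arm(
  targets="-1 0 0 0.1 0 0 0; -1 0 0 0.1 0 0 0; -1 0 0 0 0 0 0",
)

```text
clock: 7.55
eef_pos: [623.6, -10.8, 122.4]
tool_rot: [3.139, 0.001, 1.768]
force: [-0.6, -0.2, 9.3]
width: 11.2
gripper_force: 61.7
```

move_arm(
  targets="-1 0 0 0.1 0 0 0; -1 0 0 0 0 0 0; -1 0 0 0 0 0 0",
)

```text
clock: 7.8
eef_pos: [623.5, -10.8, 121.0]
tool_rot: [3.139, 0.0, 1.768]
force: [0.7, 0.8, 7.2]
width: 11.4
gripper_force: 61.2
```

move_arm(
  targets="-1 0 0 0.1 0 0 0; -1 0 0 0.1 0 0 0; -1 0 0 0 0 0 0",
)

```text
clock: 8.05
eef_pos: [623.3, -10.9, 118.6]
tool_rot: [3.14, 0.0, 1.768]
force: [0.4, 0.1, 5.1]
width: 11.2
gripper_force: 61.0
```

move_arm(
  targets="-1 0 0 0.15 0 0 0; -1 0 0 0.15 0 0 0; -1 0 0 0 0 0 0",
)

```text
clock: 8.3
eef_pos: [622.8, -10.9, 114.4]
tool_rot: [3.141, -0.0, 1.768]
force: [3.0, 0.1, -1.4]
width: 11.3
gripper_force: 60.1
```

move_arm(
  targets="-1 0 0 0.15 0 0 0; -1 0 0 0.1 0 0 0; -1 0 0 0 0 0 0",
)

```text
clock: 8.55
eef_pos: [622.6, -10.9, 111.5]
tool_rot: [-3.141, -0.0, 1.769]
force: [3.3, -0.1, -6.4]
width: 11.5
gripper_force: 59.3
```

move_arm(
  targets="-1 0 0 0.1 0 0 0; -1 0 0 0.1 0 0 0; -1 0 0 0 0 0 0",
)

```text
clock: 8.8
eef_pos: [622.8, -10.9, 110.0]
tool_rot: [3.141, -0.0, 1.768]
force: [5.0, 1.2, -5.6]
width: 11.1
gripper_force: 59.5
```

move_arm(
  targets="-1 0 0.05 0.1 0 0 0; -1 0 0.05 0.1 0 0 0; -1 0 0 0 0 0 0",
)

```text
clock: 9.05
eef_pos: [623.7, -10.7, 109.1]
tool_rot: [3.141, 0.0, 1.768]
force: [1.3, 0.1, 3.9]
width: 11.1
gripper_force: 60.6
```

move_arm(
  targets="-1 0 0 0.1 0 0 0; -1 0 0 0 0 0 0; -1 0 0 0 0 0 0",
)

```text
clock: 9.3
eef_pos: [623.8, -10.7, 109.1]
tool_rot: [3.141, 0.001, 1.768]
force: [0.2, 0.0, 9.3]
width: 11.4
gripper_force: 61.9
```

move_arm(
  targets="-1 0 0 0.1 0 0 0; -1 0 0 0 0 0 0; -1 0 0 0 0 0 0",
)

```text
clock: 9.55
eef_pos: [623.7, -10.7, 109.0]
tool_rot: [3.141, 0.001, 1.768]
force: [-1.9, -0.4, 16.7]
width: 11.0
gripper_force: 62.8
```

move_arm(
  targets="-1 0 0 -0.15 0 0 0; -1 0 0 -0.1 0 0 0; -1 0 0 0 0 0 0",
)

```text
clock: 9.8
eef_pos: [623.7, -10.7, 109.2]
tool_rot: [3.141, 0.0, 1.768]
force: [1.5, 0.7, 3.8]
width: 11.0
gripper_force: 60.8
```

move_arm(
  targets="-1 -0.1 0 0 0 0 0; -1 -0.2 0 0 0 0 0; -1 -0.2 0 0 0 0 0; -1 -0.2 0 0 0 0 0; -1 -0.2 0 0 0 0 0",
)

```text
clock: 10.22
eef_pos: [624.2, -13.5, 109.2]
tool_rot: [-3.141, -0.007, 1.772]
force: [-1.4, 11.2, 6.1]
width: 11.2
gripper_force: 61.3
```

move_arm(
  targets="-1 -0.2 0 0 0 0 0; -1 -0.2 0 0 0 0 0; -1 -0.2 0 0 0 0 0; -1 -0.2 0 0 0 0 0; -1 -0.2 0 0 0 0 0",
)

```text
clock: 10.63
eef_pos: [626.0, -22.9, 109.2]
tool_rot: [-3.141, -0.008, 1.772]
force: [-1.8, 12.0, 7.5]
width: 11.1
gripper_force: 61.3
```

move_arm(
  targets="-1 -0.15 0 -0.1 0 0 0; -1 -0.15 0 0 0 0 0; -1 -0.15 0 0 0 0 0; -1 -0.15 0 0 0 0 0; -1 -0.15 0 0 0 0 0",
)

```text
clock: 11.05
eef_pos: [627.7, -32.1, 109.2]
tool_rot: [-3.141, -0.006, 1.771]
force: [0.8, 7.7, 0.4]
width: 10.9
gripper_force: 60.4
```

```bash
python3 - <<'E'
from h import *
s=read_state();print(s["clock"],s["eef_pos"],s["force"])
d=np.array([np.cos(np.radians(101.3)),np.sin(np.radians(101.3))]);print("along",(s["eef_pos"][:2]-[638.9,-88.4])@d,s["force"][:2]@d)
S,cs=cam("scene")
a=cv2.resize(S[170:290,170:310],(700,600),interpolation=cv2.INTER_CUBIC);save(a,"s1.png")
E
```

```text
11.05 [627.71734902 -32.10548192 109.24626097] [0.78163032 7.71875478 0.39070003]
along 57.394426962365955 7.415966633998888
```

View pics/s1.png

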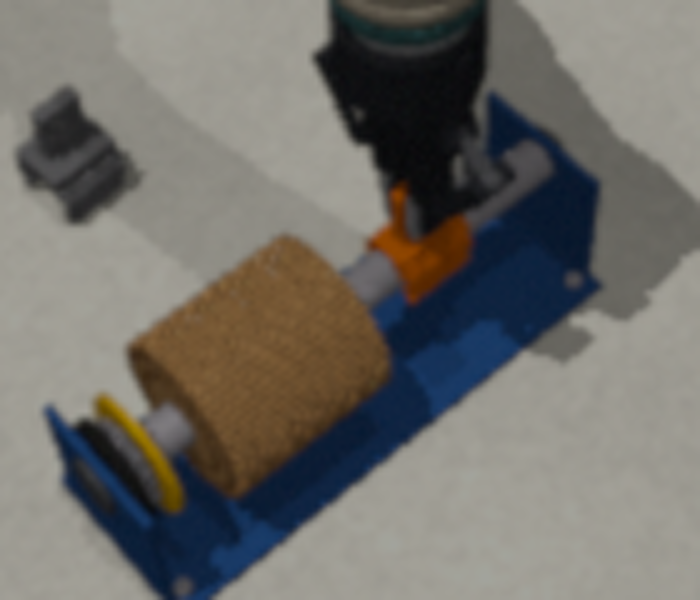

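The picture shows the clip seated on the shaft at (420,255) and a bare gap of about 25 mm to the roll at (350,290). The drag with no downward load is 7.4 N, so I carry on sliding.

move_arm(
  targets="-1 -0.15 0 0 0 0 0; -1 -0.15 0 0 0 0 0; -1 -0.15 0 0 0 0 0; -1 -0.15 0 0 0 0 0; -1 -0.15 0 0 0 0 0",
)

```text
clock: 11.52
eef_pos: [629.2, -39.4, 109.3]
tool_rot: [-3.14, -0.006, 1.771]
force: [-0.1, 8.1, 1.0]
width: 10.9
gripper_force: 60.4
```

move_arm(
  targets="-1 -0.15 0 0 0 0 0; -1 -0.15 0 0 0 0 0; -1 -0.15 0 0 0 0 0; -1 -0.15 0 0 0 0 0; -1 -0.15 0 0 0 0 0",
)

```text
clock: 11.93
eef_pos: [630.6, -46.6, 109.2]
tool_rot: [-3.14, -0.006, 1.771]
force: [-0.2, 8.7, 1.2]
width: 10.8
gripper_force: 60.5
```

move_arm(
  targets="-1 -0.15 0 0 0 0 0; -1 -0.15 0 0 0 0 0; -1 -0.15 0 0 0 0 0; -1 -0.15 0 0 0 0 0; -1 -0.15 0 0 0 0 0",
)

```text
clock: 12.35
eef_pos: [632.0, -53.9, 109.2]
tool_rot: [-3.14, -0.006, 1.771]
force: [0.0, 7.5, 2.0]
width: 10.8
gripper_force: 60.5
```

move_arm(
  targets="-1 -0.15 0 0 0 0 0; -1 -0.15 0 0 0 0 0; -1 -0.15 0 0 0 0 0; -1 -0.15 0 0 0 0 0; -1 -0.15 0 0 0 0 0",
)

```text
clock: 12.77
eef_pos: [633.4, -61.0, 109.2]
tool_rot: [-3.14, -0.007, 1.771]
force: [-0.3, 8.5, 2.2]
width: 11.1
gripper_force: 60.6
```

move_arm(
  targets="-1 -0.15 0 -0.03 0 0 0; -1 -0.15 0 0 0 0 0; -1 -0.15 0 0 0 0 0; -1 -0.15 0 0 0 0 0; -1 -0.1 0 0 0 0 0",
)

```text
clock: 13.18
eef_pos: [634.8, -68.2, 109.3]
tool_rot: [-3.14, -0.006, 1.771]
force: [0.8, 8.5, 0.3]
width: 11.0
gripper_force: 60.2
```

move_arm(
  targets="-1 -0.1 0 0 0 0 0; -1 -0.1 0 0 0 0 0; -1 -0.1 0 0 0 0 0; -1 -0.1 0 0 0 0 0; -1 -0.1 0 0 0 0 0",
)

```text
clock: 13.6
eef_pos: [635.7, -72.9, 109.3]
tool_rot: [-3.14, -0.007, 1.771]
force: [0.2, 7.5, -0.3]
width: 11.5
gripper_force: 60.2
```

```bash
python3 - <<'E'
from h import *
s=read_state();print(s["clock"],s["eef_pos"],s["force"])
S,cs=cam("scene")
a=cv2.resize(S[180:290,170:290],(600,550),interpolation=cv2.INTER_CUBIC);save(a,"s2.png")
E
```

```text
13.6 [635.65300598 -72.92957661 109.26579245] [ 0.18720029  7.4914641  -0.34678512]
```

View pics/s2.png

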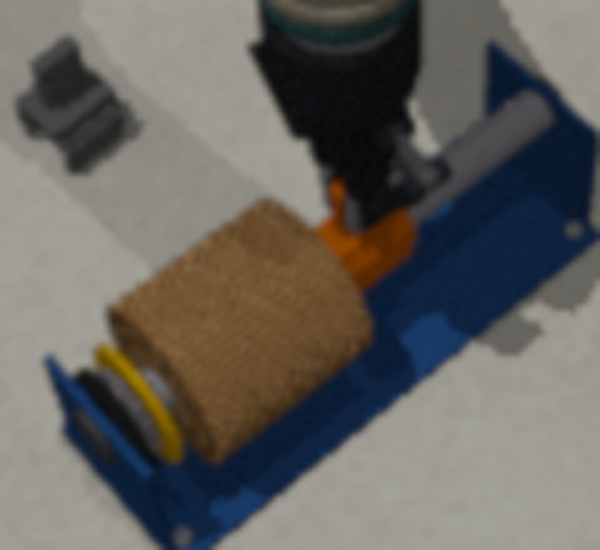

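The picture shows the clip bearing on the roll's core at (330,250). The gap from roll face (162,386) to yellow plate (140,405) is about 12 mm.

move_arm(
  targets="-1 -0.1 0 0 0 0 0; -1 -0.1 0 0 0 0 0; -1 -0.1 0 0 0 0 0; -1 -0.1 0 0 0 0 0; -1 -0.1 0 0 0 0 0",
)

```text
clock: 14.07
eef_pos: [636.6, -77.9, 109.3]
tool_rot: [-3.14, -0.007, 1.771]
force: [0.4, 8.6, 0.3]
width: 10.7
gripper_force: 60.3
```

move_arm(
  targets="-1 -0.1 0 0 0 0 0; -1 -0.1 0 0 0 0 0; -1 -0.1 0 0 0 0 0",
)

```text
clock: 14.32
eef_pos: [637.2, -80.8, 109.3]
tool_rot: [-3.14, -0.007, 1.771]
force: [-0.1, 8.3, -0.2]
width: 10.7
gripper_force: 60.3
```

```bash
python3 - <<'E'
from h import *
S,cs=cam("scene")
a=cv2.resize(S[235:285,170:230],(720,600),interpolation=cv2.INTER_CUBIC);save(a,"s3.png")
p=lambda al:(proj(cs,[638.9+al*np.cos(np.radians(101.3)),-88.4+al*np.sin(np.radians(101.3)),80])-[170,235])*12
print("axis at -128,-134",p(-128),p(-134))
E
```

```text
axis at -128,-134 [332.01273241 305.88136796] [309.02059649 323.12725396]
```

View pics/s3.png

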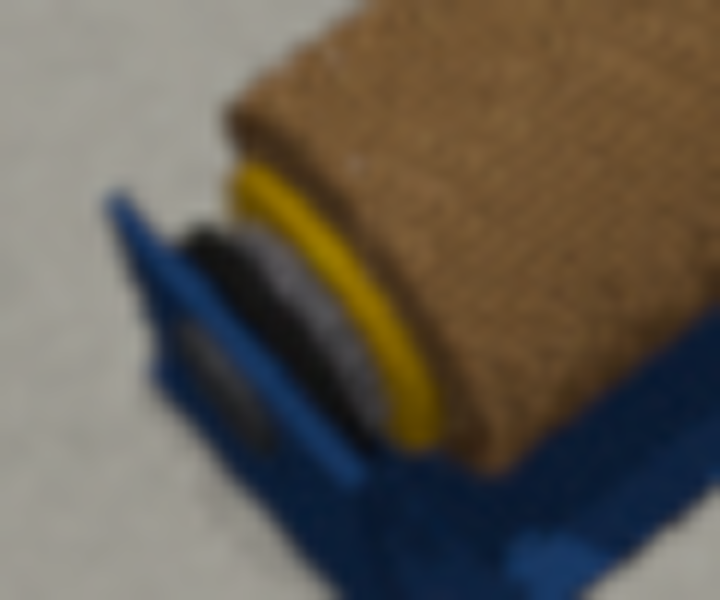

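The picture shows the roll's face almost against the yellow plate (its rim runs from (250,175) to (415,430)). The spring is still out, with the grey ring visible at (320,310). The rest goes in small steps.

move_arm(
  targets="-1 -0.1 0 0 0 0 0; -1 -0.1 0 0 0 0 0; -1 0 0 0 0 0 0",
)

```text
clock: 14.62
eef_pos: [637.6, -83.1, 109.3]
tool_rot: [-3.14, -0.006, 1.771]
force: [1.2, 8.1, 0.7]
width: 11.2
gripper_force: 60.3
```

move_arm(
  targets="-1 -0.1 0 0 0 0 0; -1 0 0 0 0 0 0; -1 0 0 0 0 0 0",
)

```text
clock: 14.87
eef_pos: [637.8, -83.9, 109.2]
tool_rot: [-3.14, -0.006, 1.771]
force: [0.0, 7.8, 1.0]
width: 10.9
gripper_force: 60.3
```

move_arm(
  targets="-1 -0.1 0 0 0 0 0; -1 0 0 0 0 0 0; -1 0 0 0 0 0 0",
)

```text
clock: 15.12
eef_pos: [637.9, -84.8, 109.3]
tool_rot: [-3.139, -0.006, 1.771]
force: [0.4, 7.6, 1.4]
width: 11.1
gripper_force: 60.4
```

move_arm(
  targets="-1 -0.1 0 0 0 0 0; -1 0 0 0 0 0 0; -1 0 0 0 0 0 0",
)

```text
clock: 15.37
eef_pos: [638.1, -85.5, 109.3]
tool_rot: [-3.14, -0.007, 1.771]
force: [-0.0, 8.2, 0.4]
width: 11.0
gripper_force: 60.4
```

move_arm(
  targets="-1 -0.1 0 0 0 0 0; -1 0 0 0 0 0 0; -1 0 0 0 0 0 0",
)

```text
clock: 15.62
eef_pos: [638.2, -86.1, 109.3]
tool_rot: [-3.139, -0.007, 1.772]
force: [-0.4, 8.4, 1.5]
width: 11.0
gripper_force: 60.5
```

move_arm(
  targets="-1 -0.1 0 0 0 0 0; -1 0 0 0 0 0 0; -1 0 0 0 0 0 0",
)

```text
clock: 15.87
eef_pos: [638.4, -87.0, 109.3]
tool_rot: [-3.139, -0.007, 1.772]
force: [0.3, 9.2, 0.9]
width: 11.1
gripper_force: 60.4
```

move_arm(
  targets="-1 -0.1 0 0 0 0 0; -1 0 0 0 0 0 0; -1 0 0 0 0 0 0",
)

```text
clock: 16.12
eef_pos: [638.6, -87.9, 109.3]
tool_rot: [-3.139, -0.008, 1.772]
force: [-0.6, 8.6, 1.2]
width: 10.9
gripper_force: 60.5
```

move_arm(
  targets="-1 -0.1 0 0 0 0 0; -1 0 0 0 0 0 0; -1 0 0 0 0 0 0",
)

```text
clock: 16.37
eef_pos: [638.7, -88.8, 109.3]
tool_rot: [-3.139, -0.008, 1.772]
force: [-1.2, 10.3, 0.8]
width: 11.1
gripper_force: 60.5
```

move_arm(
  targets="-1 -0.1 0 0 0 0 0; -1 0 0 0 0 0 0; -1 0 0 0 0 0 0",
)

```text
clock: 16.62
eef_pos: [638.9, -89.6, 109.3]
tool_rot: [-3.139, -0.008, 1.772]
force: [-0.0, 9.6, 1.1]
width: 11.1
gripper_force: 60.5
```

move_arm(
  targets="-1 -0.05 0 0 0 0 0; -1 0 0 0 0 0 0; -1 0 0 0 0 0 0",
)

```text
clock: 16.87
eef_pos: [639.0, -90.0, 109.3]
tool_rot: [-3.139, -0.008, 1.772]
force: [-0.1, 10.0, 1.8]
width: 11.0
gripper_force: 60.5
```

move_arm(
  targets="-1 -0.1 0 0 0 0 0; -1 0 0 0 0 0 0; -1 0 0 0 0 0 0",
)

```text
clock: 17.12
eef_pos: [639.1, -90.9, 109.3]
tool_rot: [-3.139, -0.008, 1.772]
force: [-1.2, 10.2, 2.1]
width: 11.4
gripper_force: 60.5
```

move_arm(
  targets="-1 -0.05 0 0 0 0 0; -1 0 0 0 0 0 0; -1 0 0 0 0 0 0",
)

```text
clock: 17.37
eef_pos: [639.2, -91.1, 109.3]
tool_rot: [-3.139, -0.008, 1.772]
force: [0.3, 10.9, 2.4]
width: 11.0
gripper_force: 60.5
```

move_arm(
  targets="-1 -0.05 0 0 0 0 0; -1 0 0 0 0 0 0; -1 0 0 0 0 0 0",
)

```text
clock: 17.62
eef_pos: [639.2, -91.2, 109.3]
tool_rot: [-3.139, -0.009, 1.772]
force: [-1.4, 11.5, 2.8]
width: 10.9
gripper_force: 60.6
```

move_arm(
  targets="-1 -0.05 0 0 0 0 0; -1 0 0 0 0 0 0; -1 0 0 0 0 0 0",
)

```text
clock: 17.87
eef_pos: [639.2, -91.2, 109.3]
tool_rot: [-3.139, -0.01, 1.772]
force: [-1.6, 11.7, 2.3]
width: 11.1
gripper_force: 60.6
```

move_arm(
  targets="-1 -0.05 0 0 0 0 0; -1 0 0 0 0 0 0; -1 0 0 0 0 0 0",
)

```text
clock: 18.12
eef_pos: [639.2, -91.2, 109.3]
tool_rot: [-3.139, -0.01, 1.773]
force: [-2.4, 12.8, 1.9]
width: 11.0
gripper_force: 60.6
```

move_arm(
  targets="-1 -0.05 0 0 0 0 0; -1 0 0 0 0 0 0; -1 0 0 0 0 0 0",
)

```text
clock: 18.37
eef_pos: [639.2, -91.2, 109.3]
tool_rot: [-3.139, -0.011, 1.773]
force: [-1.9, 12.8, 2.9]
width: 11.1
gripper_force: 60.7
```

```bash
python3 - <<'E'
from h import *
s=read_state();print(s["eef_pos"],s["force"])
S,cs=cam("scene")
a=cv2.resize(S[235:285,170:230],(600,500),interpolation=cv2.INTER_CUBIC);save(a,"s4.png")
E
```

```text
[639.22826833 -91.21076161 109.28229797] [-1.8891993  12.78738041  2.87625903]
```

View pics/s4.png

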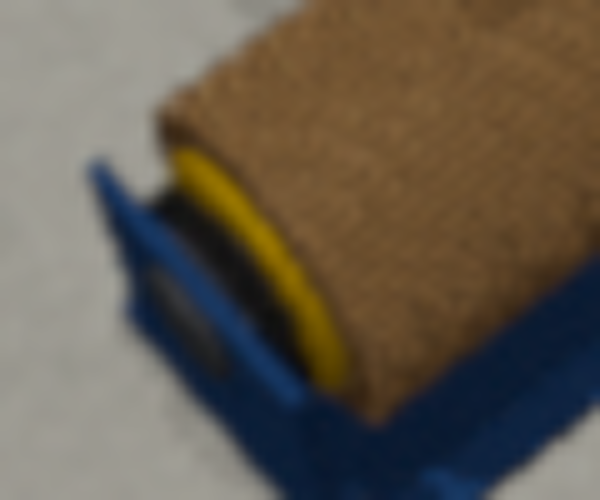

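The picture shows the yellow plate pressed right in. The grey spring is hidden, the black buffer is closed up, and the clip no longer advances as the force rises. I ease off the stored push, then let go.

move_arm(
  targets="-1 0.1 0 -0.04 0 0 0; -1 0.1 0 0 0 0 0; -1 0 0 0 0 0 0",
)

```text
clock: 18.67
eef_pos: [639.2, -91.2, 109.3]
tool_rot: [-3.139, -0.008, 1.772]
force: [-0.4, 10.7, -0.5]
width: 11.1
gripper_force: 60.0
```

move_arm(
  targets="-1 0.1 0 0 0 0 0; -1 0.1 0 0 0 0 0; -1 0 0 0 0 0 0",
)

```text
clock: 18.92
eef_pos: [639.1, -91.1, 109.3]
tool_rot: [-3.139, -0.006, 1.771]
force: [0.6, 7.7, -1.7]
width: 11.2
gripper_force: 59.9
```

move_arm(
  targets="-1 0.1 0 0 0 0 0; -1 0.1 0 0 0 0 0; -1 0 0 0 0 0 0",
)

```text
clock: 19.17
eef_pos: [639.1, -91.0, 109.3]
tool_rot: [-3.14, -0.004, 1.77]
force: [2.4, 4.7, -5.1]
width: 11.2
gripper_force: 59.6
```

move_arm(
  targets="-1 0.1 0 0.05 0 0 0; -1 0 0 0.03 0 0 0; -1 0 0 0 0 0 0",
)

```text
clock: 19.42
eef_pos: [639.2, -91.0, 109.3]
tool_rot: [-3.14, -0.002, 1.769]
force: [0.8, 6.0, -1.3]
width: 11.2
gripper_force: 60.2
```

move_arm(
  targets="-0.5 0 0 0 0 0 0; -0.2 0 0 0 0 0 0; 0 0 0 0 0 0 0; 0 0 0 0 0 0 0; 0 0 0 0 0 0 0",
)

```text
clock: 19.83
eef_pos: [639.7, -93.6, 109.7]
tool_rot: [-3.141, 0.001, 1.768]
force: [0.2, -0.0, -0.3]
width: 42.4
gripper_force: 0.0
```

```bash
python3 - <<'E'
from h import *
s=read_state();print(s["eef_pos"],s["force"],s["width"])
I,c=cam("scene");np.save("r1.npy",I)
h=cv2.cvtColor(I,cv2.COLOR_RGB2HSV);m=cv2.inRange(h,(20,150,60),(32,255,255))[235:285,170:230];print("yellow",cv2.countNonZero(m),cv2.findNonZero(m)[:,0].mean(0)+[170,235])
E
```

```text
[639.71887496 -93.62183809 109.7114741 ] [ 0.22056672 -0.02840338 -0.34827037] 42.426755765990265
yellow 107 [196.26168224 260.42990654]
```

move_arm(
  targets="0 0 0 -0.5 0 0 0; 0 0 0 -1.5 0 0 0; 0 0 0 -3 0 0 0; 0 0 0 -4 0 0 0; 0 0 0 -3 0 0 0",
)

```text
clock: 20.3
eef_pos: [640.3, -92.6, 232.5]
tool_rot: [3.14, 0.0, 1.768]
force: [0.6, 0.2, 0.5]
width: 42.3
gripper_force: 0.0
```

move_arm(
  targets="0 0 0 0 0 0 0; 0 0 0 0 0 0 0; 0 0 0 0 0 0 0; 0 0 0 0 0 0 0; 0 0 0 0 0 0 0",
)

```text
clock: 20.72
eef_pos: [639.0, -92.7, 228.2]
tool_rot: [-3.139, -0.001, 1.768]
force: [-0.4, -0.4, 0.1]
width: 42.6
gripper_force: 0.0
```

```bash
python3 - <<'E'
from h import *
s=read_state();print(s["clock"],s["eef_pos"],s["force"],s["width"])
I,c=cam("scene")
h=cv2.cvtColor(I,cv2.COLOR_RGB2HSV);m=cv2.inRange(h,(20,150,60),(32,255,255))[235:285,170:230];print("yellow",cv2.countNonZero(m),cv2.findNonZero(m)[:,0].mean(0)+[170,235])
a=cv2.resize(I[180:290,170:300],(709,600),interpolation=cv2.INTER_CUBIC);save(a,"f.png")
E
```

```text
20.7167 [639.01608555 -92.74395501 228.21854258] [-0.39732973 -0.44272661  0.09161759] 42.57535315714247
yellow 108 [196.26851852 260.46296296]
```

View pics/f.png

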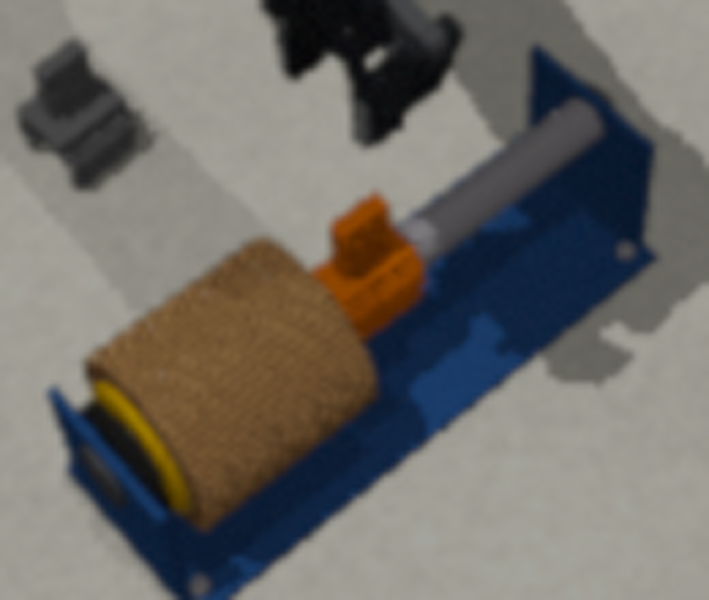

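The picture shows the clip seated upright on the shaft at (375,265), tight against the core. The roll is against the brake plate at (140,440), which is still fully in and has not moved since release, and the gripper is clear.

```bash
python3 -c "
from cell import order
print(order.finish_job())"
```

```text
the job is handed in; nothing more can be done
None
```

The clip snapped on with about 9 N (16.7 N at most, pressing it home), and holds the roll against the closed brake after letting go; handed in after about 21 s with nothing else touched.

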